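# Shut the complete kit drawers

### The arm

A 7-joint arm with a two-finger parallel gripper is mounted at the origin on a cart in front of the work surface, level with it; the furniture and walls round the work are solid. World frame = base frame: x ahead of the robot, y to its left, z up, the work surface at z = 0. Lengths are in m, angles in degrees, forces in N, time in s.
With the tool pointing down it reaches from about 0.4 to 0.85 m from the base axis. Payload 4.5 kg.
Tool frame: the origin (TCP) lies on the mounting face of the last link; the fingertips stand 166 mm ahead of it and the grasp point (between the pads) lies 147 mm ahead of it; z points along the fingers, y is the line along which they close (so a half turn about z gives the same grasp; the last joint's range is limited). The gripper opens to 88 mm and grips with 3 to 60 N. Pads are 18 mm wide; open, the fingers measure 123 mm over their backs; the gripper's body (75 mm by 187 mm) begins 45 mm behind the grasp point.
Start: joints at [77.452, 39.483, -11.15, 89.685, 9.013, 51.709, -12.324], TCP at [0.156, -0.605, 0.405] pointing down, gripper open.
Joint ranges: [-172.22, 172.22], [-26.19, 119.32], [-84.43, 86.54], [7.71, 146.69], [-57.33, 237.33], [2.42, 119.75], [-152.13, 152.13]. Speed limits (degrees/s): [147.25, 147.25, 180, 180, 180, 180, 180].

### API

Orientations are given as [roll, pitch, yaw] about the fixed x, y, z axes, in that order (R = Rz(yaw) Ry(pitch) Rx(roll)).
In Python, from plant import env gives the robot as it stands.
- The arm moves only by the shell command python3 drive.py 'ROWS' [FORCE]. ROWS is a JSON object with one list for each field, all of the same length, 1 to 8, a row being the entries at one place: dx, dy, dz (the shift in m), turn (a turn about the tool's z in degrees), jaw (the opening from 0.0 (shut) to 1.0 (fully open)); each row is the pose to reach, as a shift and turn from the pose commanded when the command began, along the tool's axes at that moment; what a row does not reach only later rows make up. A row lasts 1/12 s, in which the tool goes at most 0.0417 m and 7.16 degrees, less where a joint would pass 70% of its speed; a pose out of reach is approached as far as the arm can. The fingers move at their own pace and stop on an object; FORCE is the grip in N (left out, the last holds). Time passes only in rows, so rows that do not move let the fingers close. It prints the time, the measured TCP pose, the force, the opening and the grip force at its end. Input that does not fit is refused with a message, and nothing moves.
- env.state(): the state, without advancing time (a new reading comes with each control period).
- env.read_camera(name): name is "scene" or "side" or "wrist"; returns a dict with "image" (400x640x3 uint8, red, green, blue), "fovy" (degrees; the focal length in pixels is half the picture's height over the tangent of half this angle, whatever the lens; pixels are square), "cx", "cy" (the principal point, pixels), "distortion" ([k1, k2, p1, p2, k3] as OpenCV has them; the pictures are not rectified), "cam_to_world" (4x4, takes a point from camera to world coordinates); the wrist camera has in their place "T_tool_cam" (4x4, takes a point from camera to tool coordinates, whose origin is the TCP and whose axes are the flange's). Camera axes: x right, y up, looking along -z (the intrinsics and any distortion apply to the point x, -y, -z); pixel columns grow to the right and rows downward; lengths in m; the calibration is good to about 2 mm. A picture is of the moment at which its call begins: read the wrist's pose just before it. There is no depth.
- env.sign_off(): hands the job in; it is judged then, once.
The state is a dict: "time_s": time; "joint_pos": joint angles; "joint_vel": joint speeds; "joint_efforts": joint torques, N m; "ee_pos": TCP position; "orientation": TCP orientation; "wrist_force": force on the tool from outside, world axes, zero at the start; "moment": the same for the moment, N m; "grip_width": opening from 0.0 (shut) to 1.0 (fully open); "grasp_force": force on a finger pad.
Only numpy, scipy, OpenCV 4.12 (cv2) and the standard library are available. Lean on these libraries where they do the work, as an engineer would, in place of code of your own. Each camera call takes 0.05 s, during which the arm holds its last target. There are 200 camera calls.

### The job

These three drawers hold repair kits, each meant to have a circuit board and a box of parts in it. Push every drawer that has both fully home until it clicks in at its stop, without forcing it (each stop is set differently, so go by feel); if its box of parts stands on edge and would catch, tip it over to lie flat in the drawer first. The drawer with a white card in place of the board is still waiting: leave that one standing open as it is.

Things in the scene. Friction and masses are not known exactly. Their poses are not given: they have to be found in the camera images.
- unit: grey unit of three drawers side by side, fixed on the bench: 470 wide (y), 140 deep (x), 61 high. Origin 14 mm above the bench in the plane of its front edges, middle of its width; x points into it, y left, z up. Its roof (underside 56 mm above the bench) covers x > 0 only. Drawer centre lines at y = +154, 0, -154 mm. Tape, reel and jar stand on the rear of the roof, up to 113 mm above the bench.
- drawer_left (a joint): gap (m) behind the left drawer's front, left as the robot sees it; 0.070 to 0.077 at first. Friction 1.2 N. Home is at a hidden stop of its own, anywhere from 0.001 to 0.024. A spring catch resists (3 to 7 N) over the last 31 mm before the stop and throws the drawer back out to there if let go; only in the last 2 mm it clicks, holds and stops hard.
- drawer_middle (a joint): gap (m) behind the middle drawer's front; works as the left one, with its own hidden stop. A drawer that has not clicked in rests with a gap above 0.031. Over 30 N is forcing it.
- drawer_right (a joint): gap (m) behind the right drawer's front; works as the left one, with its own hidden stop
- front_left (a point): middle of the outer face of the left drawer's front, 39 mm above the bench; axes as the unit's, x is the way to push. The front is a flat panel 151 wide, 10 thick, 16 to 60 mm above the bench, with a thumb notch 44 wide, 10 deep in its top edge. Behind it is an open tray, inside 88 deep (x) and 138 wide (y), floor 23 mm and tops of side walls 40 mm above the bench.
- front_middle (a point): the same point on the middle drawer, which is alike
- front_right (a point): the same point on the right drawer, which is alike
- box_1: clear lidded box of small parts, shut, a block 43 x 63 x 21 mm (its x, y, z), 0.12 to 0.23 kg, loose in a drawer, its y along the drawer's depth, in the left half or middle of the tray. Origin: centre of its base; z runs from there to the lid. Flat (z upright), its top is 44 mm above the bench and passes under the roof; on edge (z level), 66 mm: it catches on the roof.
- box_2: box of parts like box_1. Any box may be in any drawer, flat or on edge. One on edge has its z pointing right, so its middle is 10 mm to the right of its origin; the space to its left is empty, so it can be tipped over that way by pushing near its top.
- box_3: box of parts like box_1
- board_1: circuit board with parts on it, 50 x 75 x 11 mm, lying flat in the right half of a drawer, long side along the depth, top 34 mm above the bench. Origin: centre of its underside, z up.
- board_2: circuit board like board_1
- card: small white card block 20 x 60 x 9 mm lying flat in one of the drawers, in the place where a board would lie. Origin: centre of its underside. It marks the drawer that stays open.

How it is judged:
By the outcome, as a careful person would: the job done as asked, in the order asked, and still so for the second after the job is handed in, with the robot touching nothing.
It also fails if it takes over 61 s, if anything falls off the work surface, if the arm or the gripper's body presses on something with over 40 N, if the wrist force passes 120 N, or if a joint passes its speed limit or range.

## Working session

There is one attempt and no reset: what is moved stays moved. The work goes in short steps, Python scripts to look and compute and a shell command to move; the robot and the scene stay as the last step left them, time stands still between calls to the robot, and variables do not carry over. Pictures are saved under pics/ and viewed, at most 10 in all, crops included, and the job is handed in when it is done.

```bash
ls; mkdir -p pics; cat > h.py <<'E'
import numpy as np, cv2
from scipy.spatial.transform import Rotation as R
from plant import env
def cam(name):
    s=env.state(); c=env.read_camera(name)
    if 'cam_to_world' in c: T=np.array(c['cam_to_world'])
    else:
        W=np.eye(4); W[:3,:3]=R.from_euler('xyz',s['orientation'],degrees=True).as_matrix(); W[:3,3]=s['ee_pos']
        T=W@np.array(c['T_tool_cam'])
    im=np.array(c['image']); f=im.shape[0]/2/np.tan(np.radians(c['fovy'])/2)
    K=np.array([[f,0,c['cx']],[0,f,c['cy']],[0,0,1]]); 
    return im,K,np.array(c['distortion'],float),T
def save(im,n): cv2.imwrite('pics/'+n,cv2.cvtColor(im,cv2.COLOR_RGB2BGR))
def rays(uv,K,D,T):
    p=cv2.undistortPoints(np.array(uv,float).reshape(-1,1,2),K,D)[:,0]
    d=np.c_[p[:,0],-p[:,1],-np.ones(len(p))]@T[:3,:3].T
    return T[:3,3],d
def onplane(uv,z,K,D,T):
    o,d=rays(uv,K,D,T); return o+d*((z-o[2])/d[:,2])[:,None]
def tri(o1,d1,o2,d2):
    A=[];b=[]
    for o,d in((o1,d1),(o2,d2)):
        d=d/np.linalg.norm(d); P=np.eye(3)-np.outer(d,d); A.append(P); b.append(P@o)
    return np.linalg.lstsq(np.vstack(A),np.hstack(b),rcond=None)[0]
E
python3 - <<'E'
from h import *
import pickle
s=env.state(); print({k:np.round(v,3).tolist() for k,v in s.items()})
v={}
for n in('scene','side','wrist'):
    v[n]=cam(n); save(v[n][0],n+'0.png'); print(n,np.round(v[n][3],3).tolist(),v[n][1][0,0])
pickle.dump(v,open('v0.pkl','wb'))
E
```

```text
drive.py
pics
plant.py
{'time_s': 0.0, 'joint_pos': [77.45, 39.532, -11.148, 89.745, 9.016, 51.71, -12.325], 'joint_vel': [0.016, 0.062, 0.073, -0.015, -0.054, -0.032, 0.038], 'joint_efforts': [-0.0, -52.756, -1.267, -15.343, -0.053, 0.007, 0.0], 'ee_pos': [0.156, -0.605, 0.404], 'orientation': [-179.896, 0.009, 14.495], 'wrist_force': [-0.505, 0.673, 0.576], 'moment': [0.026, 0.028, -0.014], 'grasp_force': 0.0, 'grip_width': 0.998}
scene [[0.891, 0.339, -0.301, 0.25], [-0.453, 0.688, -0.566, -0.51], [0.015, 0.641, 0.767, 0.776], [0.0, 0.0, 0.0, 1.0]] 409.3580108130822
side [[1.0, -0.003, -0.005, 0.508], [-0.002, 0.688, -0.726, -0.655], [0.005, 0.726, 0.687, 0.689], [0.0, 0.0, 0.0, 1.0]] 386.99014437328015
wrist [[0.25, 0.917, 0.312, 0.239], [-0.968, 0.237, 0.079, -0.583], [-0.001, -0.322, 0.947, 0.384], [0.0, 0.0, 0.0, 1.0]] 292.93377165175724
```

View pics/scene0.png

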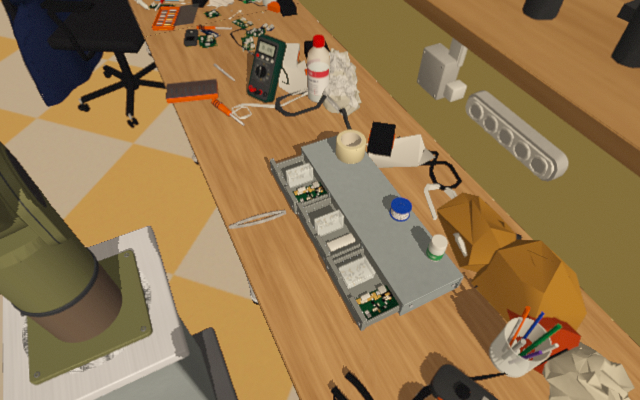

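View pics/side0.png

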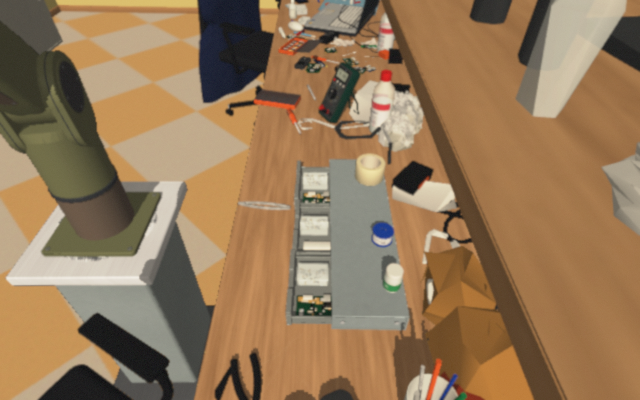

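The drawers run left to right along the unit. The middle one shows a card at scene (341,242), and the outer two have green boards. I'll zoom in to check how the boxes are standing.

```bash
python3 - <<'E'
from h import *
import pickle
v=pickle.load(open('v0.pkl','rb'))
a=cv2.resize(v['scene'][0][150:332,265:405],None,fx=3.2,fy=3.2,interpolation=cv2.INTER_CUBIC)
b=cv2.resize(v['side'][0][155:332,282:350],None,fx=3.2,fy=3.2,interpolation=cv2.INTER_CUBIC)
o=np.zeros((590,680,3),np.uint8); o[:a.shape[0],:a.shape[1]]=a; o[:b.shape[0],455:455+b.shape[1]]=b
save(o,'zoom.png')
E
```

```text
(no output)
```

View pics/zoom.png

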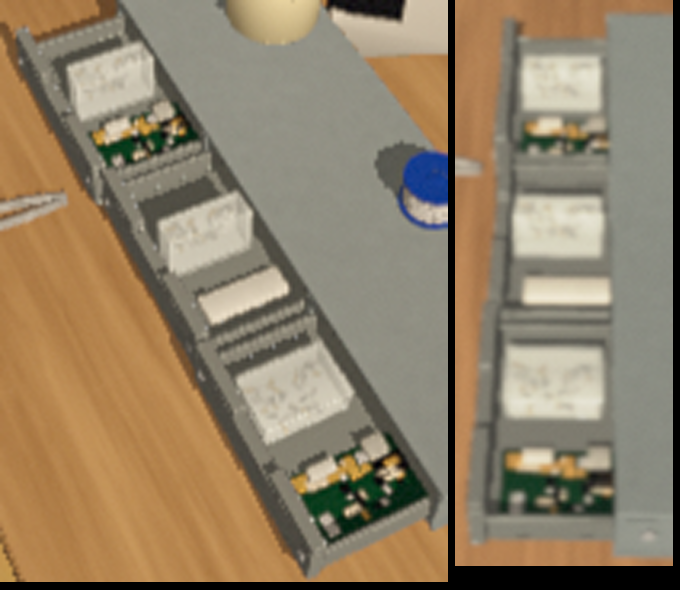

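Left drawer: board and a box on edge, with its top at scene zoom (110,58). Middle: card, so it stays open. Right: board and a flat box. Now I'll measure positions by triangulation.

```bash
python3 - <<'E'
from h import *
import pickle
v=pickle.load(open('v0.pkl','rb'))
S=lambda x,y:(265+x/3.2,150+y/3.2); D=lambda x,y:(282+(x-455)/3.2,155+y/3.2)
P={'roofL':((122,12),(608,16)),'roofR':((433,492),(613,517)),
'frontL_out':((20,35),(507,20)),'frontR_out':((308,556),(474,527)),
'boxL_topfront':((66,67),(521,56)),'boxL_topback':((151,44),(602,55)),'boxL_botfront':((80,117),(524,108)),'boxL_botback':((155,92),(601,110))}
for n,(a,b) in P.items():
    r1=rays([S(*a)],*v['scene'][1:]);r2=rays([D(*b)],*v['side'][1:])
    X=tri(r1[0],r1[1][0],r2[0],r2[1][0])
    h={'r':.061,'f':.060,'b':.066}[n[0]]
    if 'bot' in n:h=.025
    print(n,X.round(4),onplane([S(*a)],h,*v['scene'][1:])[0,:2].round(4),onplane([D(*b)],h,*v['side'][1:])[0,:2].round(4))
E
```

```text
roofL [0.5406 0.1537 0.0712] [0.539  0.1555] [0.5453 0.1768]
roofR [ 0.5381 -0.28    0.0489] [ 0.5343 -0.2827] [ 0.5368 -0.2884]
frontL_out [0.4603 0.1691 0.0607] [0.4594 0.168 ] [0.4609 0.1722]
frontR_out [ 0.4574 -0.275   0.0299] [ 0.4502 -0.2829] [ 0.4588 -0.2941]
boxL_topfront [0.4745 0.1141 0.0688] [0.4756 0.1168] [0.4742 0.1171]
boxL_topback [0.5375 0.0999 0.0797] [0.5421 0.1104] [0.539  0.1187]
boxL_botfront [0.4765 0.0984 0.0276] [0.4775 0.1009] [0.4762 0.1009]
boxL_botback [0.5387 0.0973 0.0265] [0.5395 0.0988] [0.5387 0.0987]
```

```bash
python3 drive.py '{"dx": [0.253, 0.253, 0.253, 0.253, 0.253, 0.253, 0.253, 0.253], "dy": [-0.278, -0.278, -0.278, -0.278, -0.278, -0.278, -0.278, -0.278], "dz": [0.0, 0.0, 0.0, 0.0, 0.0, 0.0, 0.0, 0.0], "turn": [15, 15, 15, 15, 15, 15, 15, 15], "jaw": [0, 0, 0, 0, 0, 0, 0, 0]}' 20
```

```text
time_s: 0.82
ee_pos: [0.3123, -0.3085, 0.4048]
orientation: [-180.0, -0.0, -0.5]
wrist_force: [0.3, 0.0, -0.4]
grip_width: 0.414
grasp_force: 0.0
```

```bash
python3 drive.py '{"dx": [0.193, 0.193, 0.193, 0.193, 0.193, 0.193, 0.193, 0.193], "dy": [-0.363, -0.363, -0.363, -0.363, -0.363, -0.363, -0.363, -0.363], "dz": [0.08, 0.08, 0.08, 0.08, 0.08, 0.08, 0.08, 0.08], "turn": [0, 0, 0, 0, 0, 0, 0, 0], "jaw": [0, 0, 0, 0, 0, 0, 0, 0]}'; python3 drive.py '{"dx": [0, 0, 0], "dy": [-0.01, -0.01, -0.01], "dz": [0.02, 0.02, 0.02], "turn": [0, 0, 0], "jaw": [0, 0, 0]}'
python3 - <<'E'
from h import *
import pickle
s=env.state();print(s['ee_pos'])
v=cam('wrist'); save(v[0],'w1.png'); pickle.dump(v,open('w1.pkl','wb'))
E
```

```text
time_s: 1.48
ee_pos: [0.4687, -0.0207, 0.3406]
orientation: [180.0, 0.0, -0.5]
wrist_force: [0.2, -1.6, -0.1]
grip_width: 0.007
grasp_force: 0.0
time_s: 1.73
ee_pos: [0.4677, -0.0125, 0.3204]
orientation: [180.0, 0.2, -0.4]
wrist_force: [0.0, -0.4, 0.6]
grip_width: 0.004
grasp_force: 0.0
[ 0.46765787 -0.01246035  0.32035227]
```

View pics/w1.png

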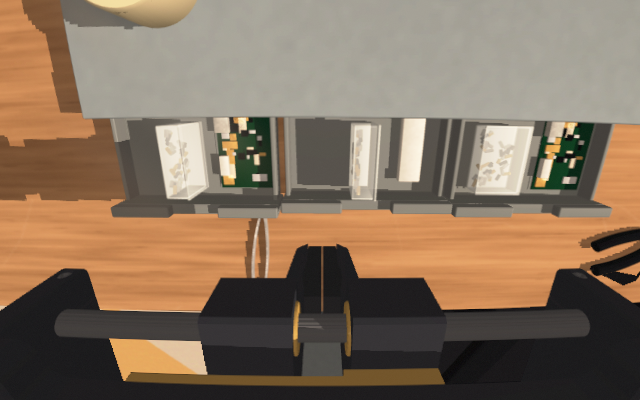

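Wrist view: the left box spans columns about 157-207 with its lid facing right, and the board is to its right (217-272). The right drawer's box lies flat at 475-532. The card is at 412. The roof edge runs along rows 117-124 and the front panels along rows 205-215.

```bash
python3 - <<'E'
from h import *
import pickle
v=pickle.load(open('w1.pkl','rb'))
for n,uv,z in (('roofL',(85,117),.061),('roofR',(600,123),.061),('boxTopLfront',(165,198),.066),('boxTopLback',(156,123),.066),('boxRbotfront',(207,182),.023),('boxRbotback',(204,124),.023),('frontLL',(112,207),.06),('frontLL bot',(113,216),.06),('frontLR',(276,210),.06),('frontML',(281,206),.06),('frontRR',(611,208),.06),('frontRRbot',(611,216),.06),('frontRL',(455,208),.06)):
    print(n,onplane([uv],z,*v[1:])[0,:2].round(4))
E
```

```text
roofL [0.5461 0.1792]
roofR [ 0.5393 -0.2436]
boxTopLfront [0.4781 0.1209]
boxTopLback [0.5401 0.1173]
boxRbotfront [0.4805 0.1002]
boxRbotback [0.5358 0.0959]
frontLL [0.4682 0.1749]
frontLL bot [0.4596 0.1761]
frontLR [0.4644 0.0276]
frontML [0.468  0.0231]
frontRR [ 0.4636 -0.2787]
frontRRbot [ 0.4557 -0.2814]
frontRL [ 0.465  -0.1296]
```

```bash
python3 drive.py '{"dx": [0.04, 0.04, 0.04, 0.04, 0.04, 0.04, 0.04, 0.04], "dy": [-0.068, -0.068, -0.068, -0.068, -0.068, -0.068, -0.068, -0.068], "dz": [0.0, 0.0, 0.0, 0.0, 0.06, 0.097, 0.097, 0.097], "turn": [0, 0, 0, 0, 0, 0, 0, 0], "jaw": [0, 0, 0, 0, 0, 0, 0, 0]}'
```

```text
time_s: 2.45
ee_pos: [0.507, 0.0518, 0.2217]
orientation: [179.8, 0.4, -0.7]
wrist_force: [-0.2, -0.3, 0.1]
grip_width: 0.005
grasp_force: 0.0
```

```bash
python3 drive.py '{"dx": [0, 0, 0, 0, 0, 0, 0, 0], "dy": [-0.015, -0.025, -0.031, -0.036, -0.041, -0.046, -0.050, -0.050], "dz": [0, 0, 0, 0, 0, 0, 0, 0], "turn": [0, 0, 0, 0, 0, 0, 0, 0], "jaw": [0, 0, 0, 0, 0, 0, 0, 0]}'
python3 drive.py '{"dx": [0, 0, 0, 0, 0, 0, 0, -0.04], "dy": [-0.005, -0.010, -0.015, -0.020, -0.025, -0.025, -0.025, 0.025], "dz": [0, 0, 0, 0, 0, 0, -0.04, -0.08], "turn": [0, 0, 0, 0, 0, 0, 0, 0], "jaw": [0, 0, 0, 0, 0, 0, 0, 0]}'
python3 drive.py '{"dx": [-0.04, -0.06, -0.06], "dy": [0.02, 0.04, 0.04], "dz": [-0.02, -0.02, -0.02], "turn": [0, 0, 0], "jaw": [0, 0, 0]}'
python3 - <<'E'
from h import *
import pickle
s=env.state();print(s['ee_pos'])
v=cam('wrist'); save(v[0],'w2.png'); pickle.dump(v,open('w2.pkl','wb'))
E
```

```text
time_s: 3.12
ee_pos: [0.5092, 0.1059, 0.2242]
orientation: [-180.0, -0.0, -0.4]
wrist_force: [0.8, 0.1, -0.3]
grip_width: 0.008
grasp_force: 0.0
time_s: 3.78
ee_pos: [0.4908, 0.1076, 0.2868]
orientation: [-179.7, -0.4, -0.1]
wrist_force: [2.1, 0.2, 1.1]
grip_width: 0.006
grasp_force: 0.0
time_s: 4.03
ee_pos: [0.4209, 0.0585, 0.3072]
orientation: [179.7, 0.5, -0.8]
wrist_force: [-1.0, -0.1, 0.7]
grip_width: 0.006
grasp_force: 0.0
[0.42085798 0.05847108 0.30718215]
```

View pics/w2.png

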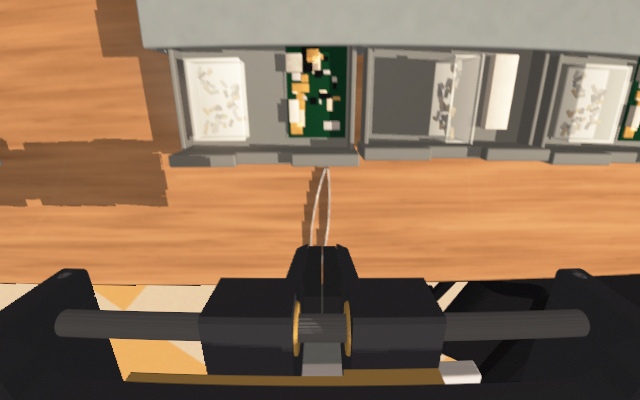

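The left box now looks flat at (183-247, 57-142), close to the left wall. I'll check its height numerically.

```bash
python3 - <<'E'
from h import *
import pickle
v=pickle.load(open('w2.pkl','rb'))
for n,uv,z in (('TL',(183,58),.044),('TR',(241,58),.044),('BL',(191,142),.044),('BR',(247,138),.044),('wallL',(176,55),.04),('frontLL',(170,155),.06),('frontLR',(357,155),.06),('fLbot',(175,166),.06),('notchL',(236,157),.05),('notchR',(292,157),.05)):
    print(n,onplane([uv],z,*v[1:])[0,:2].round(4))
w=cam('scene');s=cam('side')
a=cv2.resize(w[0][145:215,265:345],None,fx=5,fy=5,interpolation=cv2.INTER_CUBIC)
b=cv2.resize(s[0][155:215,285:345],None,fx=5,fy=5,interpolation=cv2.INTER_CUBIC)
o=np.zeros((350,700,3),np.uint8); o[:,:400]=a; o[:300,400:]=b; save(o,'z2.png')
E
```

```text
TL [0.5399 0.1614]
TR [0.5385 0.117 ]
BL [0.4763 0.1645]
BR [0.4785 0.1178]
wallL [0.5428 0.1684]
frontLL [0.4687 0.1757]
frontLR [0.466  0.0297]
fLbot [0.4598 0.1733]
notchL [0.4642 0.1267]
notchR [0.4633 0.0811]
```

View pics/z2.png

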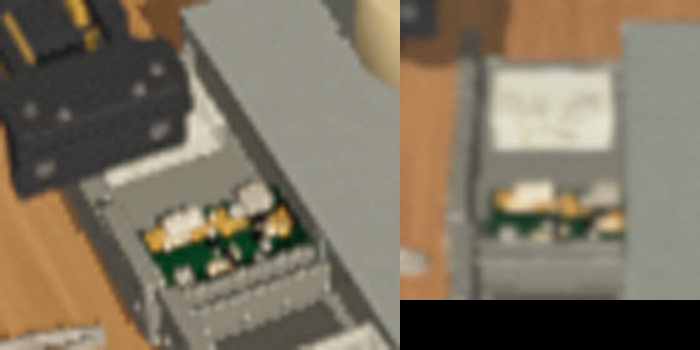

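The box lies flat (44 x 62 mm outline at z=0.044). Now I'll push the left front at its centre, y≈0.103.

```bash
python3 drive.py '{"dx": [-0.008, -0.008, -0.008, -0.008, -0.008, -0.008], "dy": [-0.044, -0.044, -0.044, -0.044, -0.044, -0.044], "dz": [0, 0.03, 0.07, 0.105, 0.105, 0.105], "turn": [0, 0, 0, 0, 0, 0], "jaw": [0, 0, 0, 0, 0, 0]}'
python3 drive.py '{"dx": [0.01, 0.02, 0.03, 0.04, 0.045, 0.05, 0.055, 0.055], "dy": [0, 0, 0, 0, 0, 0, 0, 0], "dz": [0, 0, 0, 0, 0, 0, 0, 0], "turn": [0, 0, 0, 0, 0, 0, 0, 0], "jaw": [0, 0, 0, 0, 0, 0, 0, 0]}'
```

```text
time_s: 4.68
ee_pos: [0.428, 0.1104, 0.2035]
orientation: [179.8, 0.8, -0.4]
wrist_force: [-0.2, 0.9, 0.2]
grip_width: 0.008
grasp_force: 0.0
time_s: 5.35
ee_pos: [0.4832, 0.109, 0.2056]
orientation: [179.8, 0.5, -0.5]
wrist_force: [0.8, 1.1, 0.9]
grip_width: 0.005
grasp_force: 0.0
```

```bash
for i in 1 2 3; do :; done; python3 drive.py '{"dx": [0.002, 0.004, 0.004], "dy": [0, 0, 0], "dz": [0, 0, 0], "turn": [0, 0, 0], "jaw": [0, 0, 0]}'; python3 drive.py '{"dx": [0.002, 0.004, 0.004], "dy": [0, 0, 0], "dz": [0, 0, 0], "turn": [0, 0, 0], "jaw": [0, 0, 0]}'; python3 drive.py '{"dx": [0.002, 0.004, 0.004], "dy": [0, 0, 0], "dz": [0, 0, 0], "turn": [0, 0, 0], "jaw": [0, 0, 0]}'
```

```text
time_s: 5.6
ee_pos: [0.4861, 0.1086, 0.2058]
orientation: [179.8, 0.6, -0.5]
wrist_force: [-1.3, -0.5, -0.2]
grip_width: 0.007
grasp_force: 0.3
time_s: 5.85
ee_pos: [0.4891, 0.1085, 0.2057]
orientation: [179.8, 0.8, -0.5]
wrist_force: [-5.4, 1.2, 2.8]
grip_width: 0.006
grasp_force: 2.2
time_s: 6.1
ee_pos: [0.493, 0.1084, 0.2057]
orientation: [179.8, 0.8, -0.5]
wrist_force: [-5.7, 0.6, 3.4]
grip_width: 0.006
grasp_force: 2.4
```

```bash
python3 drive.py '{"dx": [0.004, 0.008, 0.012, 0.016, 0.018, 0.018], "dy": [0, 0, 0, 0, 0, 0], "dz": [0, 0, 0, 0, 0, 0], "turn": [0, 0, 0, 0, 0, 0], "jaw": [0, 0, 0, 0, 0, 0]}'; python3 drive.py '{"dx": [0.001, 0.002, 0.002], "dy": [0, 0, 0], "dz": [0, 0, 0], "turn": [0, 0, 0], "jaw": [0, 0, 0]}'; python3 drive.py '{"dx": [0.001, 0.002, 0.002], "dy": [0, 0, 0], "dz": [0, 0, 0], "turn": [0, 0, 0], "jaw": [0, 0, 0]}'
```

```text
time_s: 6.6
ee_pos: [0.5108, 0.1082, 0.2055]
orientation: [179.8, 0.9, -0.5]
wrist_force: [-5.8, 1.1, 4.7]
grip_width: -0.001
grasp_force: 2.7
time_s: 6.85
ee_pos: [0.5127, 0.1082, 0.2055]
orientation: [179.8, 0.9, -0.5]
wrist_force: [-4.8, 1.6, 4.5]
grip_width: 0.005
grasp_force: 2.9
time_s: 7.1
ee_pos: [0.5165, 0.1081, 0.2056]
orientation: [179.8, 0.5, -0.5]
wrist_force: [0.7, -0.5, -0.2]
grip_width: 0.001
grasp_force: 0.0
```

```bash
python3 drive.py '{"dx": [0.001, 0.001], "dy": [0, 0], "dz": [0, 0], "turn": [0, 0], "jaw": [0, 0]}'; python3 drive.py '{"dx": [0.001, 0.001], "dy": [0, 0], "dz": [0, 0], "turn": [0, 0], "jaw": [0, 0]}'
```

```text
time_s: 7.27
ee_pos: [0.5171, 0.1081, 0.2055]
orientation: [179.8, 0.6, -0.5]
wrist_force: [-2.9, 0.3, 2.7]
grip_width: 0.002
grasp_force: 1.4
time_s: 7.43
ee_pos: [0.5174, 0.1081, 0.2054]
orientation: [179.8, 0.8, -0.5]
wrist_force: [-4.5, -0.2, 3.9]
grip_width: 0.007
grasp_force: 2.4
```

```bash
python3 drive.py '{"dx": [0.0015, 0.0015], "dy": [0, 0], "dz": [0, 0], "turn": [0, 0], "jaw": [0, 0]}'; python3 drive.py '{"dx": [0.0015, 0.0015], "dy": [0, 0], "dz": [0, 0], "turn": [0, 0], "jaw": [0, 0]}'
```

```text
time_s: 7.6
ee_pos: [0.5179, 0.1081, 0.2053]
orientation: [179.8, 0.9, -0.5]
wrist_force: [-6.3, 0.5, 6.2]
grip_width: 0.004
grasp_force: 3.6
time_s: 7.77
ee_pos: [0.5184, 0.1081, 0.2053]
orientation: [179.8, 1.1, -0.5]
wrist_force: [-9.3, -0.2, 9.1]
grip_width: 0.001
grasp_force: 4.7
```

```bash
python3 drive.py '{"dx": [-0.03, -0.07, -0.10, -0.10, -0.10, -0.10], "dy": [0, 0, 0, 0, 0, 0], "dz": [0, 0, -0.02, -0.06, -0.1, -0.1], "turn": [0, 0, 0, 0, 0, 0], "jaw": [0, 0, 0, 0, 0, 0]}'
python3 - <<'E'
from h import *
print(env.state()['ee_pos'])
v=cam('wrist'); save(v[0],'w3.png')
E
```

```text
time_s: 8.27
ee_pos: [0.4245, 0.1095, 0.3117]
orientation: [180.0, -0.1, -0.6]
wrist_force: [1.1, 0.2, 0.5]
grip_width: 0.006
grasp_force: 0.0
[0.4245137  0.10952324 0.31172781]
```

View pics/w3.png

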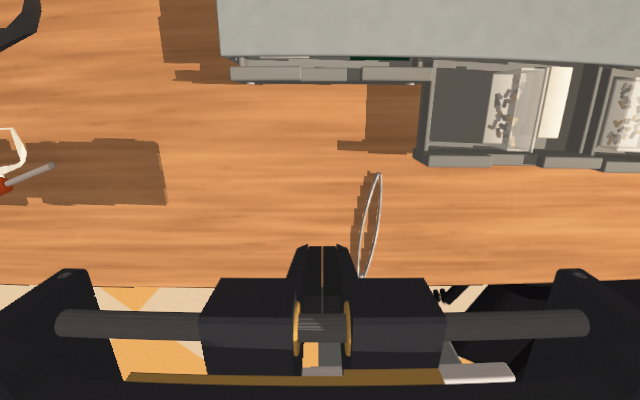

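The left drawer is in and holds. Its front is at rows 66-82, about 10 mm from the roof edge, which is well under 31 mm. The middle one is unchanged. Next is the right drawer.

```bash
python3 drive.py '{"dx": [-0.004, -0.004, -0.004, -0.004, -0.004, -0.004, -0.004, -0.004], "dy": [0.042, 0.084, 0.126, 0.168, 0.21, 0.252, 0.294, 0.315], "dz": [0, 0, 0, 0, 0, 0, 0, 0], "turn": [0, 0, 0, 0, 0, 0, 0, 0], "jaw": [0, 0, 0, 0, 0, 0, 0, 0]}'; python3 drive.py '{"dx": [0, 0, 0, 0, 0, 0], "dy": [0, 0, 0, 0, 0, 0], "dz": [0, 0.04, 0.08, 0.107, 0.107, 0.107], "turn": [0, 0, 0, 0, 0, 0], "jaw": [0, 0, 0, 0, 0, 0]}'
```

```text
time_s: 8.98
ee_pos: [0.4153, -0.2112, 0.3069]
orientation: [179.6, 0.5, -0.9]
wrist_force: [0.6, -0.3, -1.2]
grip_width: 0.008
grasp_force: 0.0
time_s: 9.48
ee_pos: [0.4141, -0.2054, 0.1993]
orientation: [179.9, 0.8, -0.5]
wrist_force: [0.1, 0.5, -0.3]
grip_width: 0.006
grasp_force: 0.0
```

```bash
python3 drive.py '{"dx": [0.01, 0.02, 0.03, 0.034, 0.038, 0.042, 0.046, 0.046], "dy": [0, 0, 0, 0, 0, 0, 0, 0], "dz": [0, 0, 0, 0, 0, 0, 0, 0], "turn": [0, 0, 0, 0, 0, 0, 0, 0], "jaw": [0, 0, 0, 0, 0, 0, 0, 0]}'; for k in 1; do python3 drive.py '{"dx": [0.002, 0.004, 0.004], "dy": [0, 0, 0], "dz": [0, 0, 0], "turn": [0, 0, 0], "jaw": [0, 0, 0]}'; done;  python3 drive.py '{"dx": [0.002, 0.004, 0.004], "dy": [0, 0, 0], "dz": [0, 0, 0], "turn": [0, 0, 0], "jaw": [0, 0, 0]}';  python3 drive.py '{"dx": [0.002, 0.004, 0.004], "dy": [0, 0, 0], "dz": [0, 0, 0], "turn": [0, 0, 0], "jaw": [0, 0, 0]}'
```

```text
time_s: 10.15
ee_pos: [0.4609, -0.2063, 0.2004]
orientation: [179.8, 0.5, -0.5]
wrist_force: [0.7, 0.2, -0.3]
grip_width: 0.007
grasp_force: 0.0
time_s: 10.4
ee_pos: [0.4643, -0.2063, 0.1999]
orientation: [179.8, 0.6, -0.5]
wrist_force: [-0.3, 0.4, 0.3]
grip_width: 0.009
grasp_force: 0.2
time_s: 10.65
ee_pos: [0.4685, -0.2063, 0.1998]
orientation: [179.8, 0.6, -0.5]
wrist_force: [-0.6, 0.2, -0.3]
grip_width: 0.005
grasp_force: 0.2
time_s: 10.9
ee_pos: [0.4718, -0.2064, 0.1998]
orientation: [179.8, 0.7, -0.5]
wrist_force: [-2.5, -0.5, 1.2]
grip_width: 0.006
grasp_force: 1.2
```

```bash
python3 drive.py '{"dx": [0.004, 0.008, 0.012, 0.016, 0.020, 0.024, 0.024], "dy": [0, 0, 0, 0, 0, 0, 0], "dz": [0, 0, 0, 0, 0, 0, 0], "turn": [0, 0, 0, 0, 0, 0, 0], "jaw": [0, 0, 0, 0, 0, 0, 0]}'; python3 drive.py '{"dx": [0.001, 0.002, 0.002], "dy": [0, 0, 0], "dz": [0, 0, 0], "turn": [0, 0, 0], "jaw": [0, 0, 0]}'; python3 drive.py '{"dx": [0.001, 0.002, 0.002], "dy": [0, 0, 0], "dz": [0, 0, 0], "turn": [0, 0, 0], "jaw": [0, 0, 0]}'
```

```text
time_s: 11.48
ee_pos: [0.4947, -0.2067, 0.1996]
orientation: [179.9, 0.9, -0.6]
wrist_force: [-5.4, -0.3, 3.4]
grip_width: 0.004
grasp_force: 2.7
time_s: 11.73
ee_pos: [0.4965, -0.2068, 0.1996]
orientation: [179.9, 0.9, -0.6]
wrist_force: [-6.3, -0.6, 5.1]
grip_width: 0.005
grasp_force: 2.8
time_s: 11.98
ee_pos: [0.5005, -0.2067, 0.1997]
orientation: [179.8, 0.6, -0.5]
wrist_force: [0.5, 0.2, -1.3]
grip_width: 0.005
grasp_force: 0.0
```

Same click signature as the left drawer. I'll confirm the hard stop.

```bash
python3 drive.py '{"dx": [0.0015, 0.003, 0.003], "dy": [0, 0, 0], "dz": [0, 0, 0], "turn": [0, 0, 0], "jaw": [0, 0, 0]}'; python3 drive.py '{"dx": [0.001, 0.002, 0.002], "dy": [0, 0, 0], "dz": [0, 0, 0], "turn": [0, 0, 0], "jaw": [0, 0, 0]}';python3 drive.py '{"dx": [-0.03, -0.07, -0.09, -0.09, -0.09, -0.09, -0.09, -0.09], "dy": [0, 0, 0, -0.04, -0.08, -0.12, -0.15, -0.15], "dz": [0, 0, -0.02, -0.06, -0.1, -0.1, -0.13, -0.13], "turn": [0, 0, 0, 0, 0, 0, 0, 0], "jaw": [0, 0, 0, 0, 0, 0, 0, 0]}'
python3 - <<'E'
from h import *
print(env.state()['ee_pos'])
v=cam('wrist'); save(v[0],'w4.png')
E
```

```text
time_s: 12.23
ee_pos: [0.5016, -0.2068, 0.1995]
orientation: [179.9, 0.9, -0.6]
wrist_force: [-6.0, 0.6, 6.3]
grip_width: 0.005
grasp_force: 3.2
time_s: 12.48
ee_pos: [0.5022, -0.2069, 0.1995]
orientation: [179.9, 1.1, -0.6]
wrist_force: [-9.9, -0.5, 8.0]
grip_width: 0.004
grasp_force: 4.8
time_s: 13.15
ee_pos: [0.4191, -0.0514, 0.3319]
orientation: [180.0, 0.4, -0.2]
wrist_force: [0.3, -0.4, -0.2]
grip_width: 0.005
grasp_force: 0.0
[ 0.41909242 -0.05137801  0.33187544]
```

View pics/w4.png

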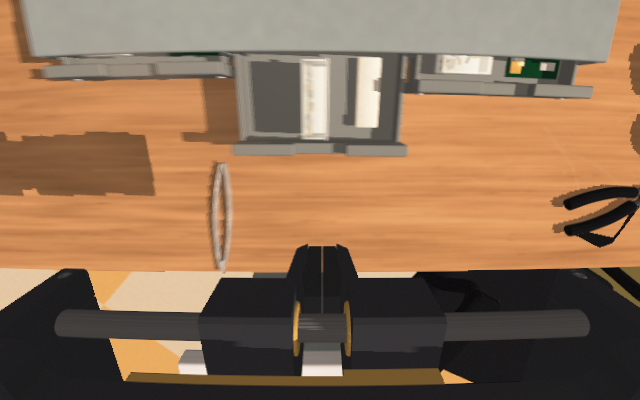

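The left and right drawers are home and holding (about 10 and 20 mm gaps, both under 31 mm). The middle one, with the card, still stands open and its box is untouched.

```bash
python3 -c "
from plant import env
print(env.sign_off())"
```

```text
the job is handed in; nothing more can be done
None
```

I tipped the left drawer's box flat, pushed the left and right drawers in until they clicked at their stops (about 10 N at most), left the middle drawer with the white card open and untouched, and handed the job in at about 13 s.

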